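# Fit the bottle carrier on the bench shaker, load it and switch it on

### The job

Take the two-cell bottle carrier off the sloping drain stand and lower it over the two pins of the shaker until it lies flush on the deck, then let go of it. Next stand the two equal medium-size bottles upright in it, one in each cell, and only then push the shaker's switch lever fully over to its other side. Set things down rather than dropping them, do not tip the bottles over, and leave the tall bottle and the low jar where they stand.

Things in the scene. Friction and masses are not known exactly. Their poses are not given: they have to be found in the camera images.
- carrier: Bare aluminium carrier, same after a half turn (fits either way). Plate 90 (x) by 192 (y) by 10 mm; origin at centre of its underside, z its upward normal. Two 14.5 mm through holes at y = +-84, x = 0. Two open cells, 64 by 64 mm inside, walls up to z = 40. A grip blade stands between them. 0.45 kg. Starts on the stand's slope, its z leaning 0.55 rad (31.5 deg) from vertical towards the robot.
- blade_top (a point): centre of the top edge of the carrier's flat grip blade, 88 mm above the plate's underside; axes as the carrier. The blade stands in the carrier's x-z plane: 12 mm thick (y), 60 mm long (x), free to the cell floors on both sides.
- cell_a (a point): centre of the floor of the carrier cell on its +y side (y = +38 mm, 10 mm above the plate's underside: where a bottle's underside rests); axes as the carrier
- cell_b (a point): the same for the cell on its -y side (y = -38 mm)
- stand: Fixed steel drain stand on the bench, 135 by 200 mm, origin at the centre of its underside. Its ramp rises towards its +x at 0.55 rad from level; the ramp surface passes 48 mm above the origin. A lip 7 mm high stops the carrier at the low (-x) edge. The carrier lies on it with x axis up the slope.
- shaker: Fixed white bench shaker, about 250 (x) by 224 (y) mm; origin at bench level under the centre of its deck. The dark deck, 110 by 210 mm, is its top, 75 mm high, with two upright steel pins. In front of it (x = -60 to -160 mm) a lower step, 45 mm high, carries a small display and the switch lever.
- deck (a point): centre of the deck surface, midway between the pins, 75 mm above the bench; axes as the shaker. The carrier's origin must come here.
- pin_left (a point): tip of the steel pin at the shaker's y = +84 mm, x = 0: 12 mm diameter with a tapered nose (last 10 mm), 24 mm tall above the deck
- pin_right (a point): tip of the equal pin at the shaker's y = -84 mm
- switch (a joint): angle of the black switch lever, rad: 0 leaning to the shaker's -y (off), 1.0 leaning to +y (on, stays where it is left). It swings about an axis along the shaker's x.
- switch_tip (a point): tip of the 70 mm switch lever; pivot on a small grey block on the front step at shaker x = -115, y = +45 mm. The tip travels about 67 mm towards the shaker's +y from off to on.
- bottle1: one of the two equal medium bottles to load: white screw-cap bottle, 54 mm diameter, 105 mm tall, orange cap; origin at the centre of its underside, z up. Stands on the bench; about 0.16 kg.
- bottle2: the other bottle to load, the same as bottle1
- tall_bottle: slender bottle of the same materials, 46 mm diameter, 160 mm tall; leave alone; origin at the centre of its underside
- low_jar: low wide jar of the same materials, 70 mm diameter, 58 mm tall; leave alone; origin at the centre of its underside

How it is judged:
On the way, in this order (a step that is already met when the one before it is completed fails the run):
1. the carrier lies flush on the shaker deck over both pins and is let go (horizontal distance between carrier and deck below 0.005 m and z of carrier in the frame of deck between -0.003 and 0.003 m and angle between carrier's own z axis and vertical below 0.03 rad and angle between the x axis of carrier and the x axis of shaker, either way round below 0.05 rad and contact force between each of the arm, the fingers and carrier below 0.2 N), for 0.2 s.
2. one of the two medium bottles stands in a cell of the seated carrier and is let go (horizontal distance between carrier and deck below 0.005 m and z of carrier in the frame of deck between -0.003 and 0.003 m and angle between carrier's own z axis and vertical below 0.03 rad and angle between the x axis of carrier and the x axis of shaker, either way round below 0.05 rad and (((horizontal distance between bottle1 and cell_a below 0.009 m and z of bottle1 in the frame of cell_a between -0.004 and 0.004 m and angle between bottle1's own z axis and vertical below 0.1 rad) and contact force between each of the arm, the fingers and bottle1 below 0.2 N) or ((horizontal distance between bottle1 and cell_b below 0.009 m and z of bottle1 in the frame of cell_b between -0.004 and 0.004 m and angle between bottle1's own z axis and vertical below 0.1 rad) and contact force between each of the arm, the fingers and bottle1 below 0.2 N) or ((horizontal distance between bottle2 and cell_a below 0.009 m and z of bottle2 in the frame of cell_a between -0.004 and 0.004 m and angle between bottle2's own z axis and vertical below 0.1 rad) and contact force between each of the arm, the fingers and bottle2 below 0.2 N) or ((horizontal distance between bottle2 and cell_b below 0.009 m and z of bottle2 in the frame of cell_b between -0.004 and 0.004 m and angle between bottle2's own z axis and vertical below 0.1 rad) and contact force between each of the arm, the fingers and bottle2 below 0.2 N))), for 0.2 s.
3. both medium bottles stand in the carrier, one per cell, let go (horizontal distance between carrier and deck below 0.005 m and z of carrier in the frame of deck between -0.003 and 0.003 m and angle between carrier's own z axis and vertical below 0.03 rad and angle between the x axis of carrier and the x axis of shaker, either way round below 0.05 rad and (((horizontal distance between bottle1 and cell_a below 0.009 m and z of bottle1 in the frame of cell_a between -0.004 and 0.004 m and angle between bottle1's own z axis and vertical below 0.1 rad) and (horizontal distance between bottle2 and cell_b below 0.009 m and z of bottle2 in the frame of cell_b between -0.004 and 0.004 m and angle between bottle2's own z axis and vertical below 0.1 rad)) or ((horizontal distance between bottle1 and cell_b below 0.009 m and z of bottle1 in the frame of cell_b between -0.004 and 0.004 m and angle between bottle1's own z axis and vertical below 0.1 rad) and (horizontal distance between bottle2 and cell_a below 0.009 m and z of bottle2 in the frame of cell_a between -0.004 and 0.004 m and angle between bottle2's own z axis and vertical below 0.1 rad))) and contact force between each of the arm, the fingers and bottle1 below 0.2 N and contact force between each of the arm, the fingers and bottle2 below 0.2 N), for 0.2 s.
4. the switch lever is pushed over (horizontal distance between carrier and deck below 0.005 m and z of carrier in the frame of deck between -0.003 and 0.003 m and angle between carrier's own z axis and vertical below 0.03 rad and angle between the x axis of carrier and the x axis of shaker, either way round below 0.05 rad and (((horizontal distance between bottle1 and cell_a below 0.009 m and z of bottle1 in the frame of cell_a between -0.004 and 0.004 m and angle between bottle1's own z axis and vertical below 0.1 rad) and (horizontal distance between bottle2 and cell_b below 0.009 m and z of bottle2 in the frame of cell_b between -0.004 and 0.004 m and angle between bottle2's own z axis and vertical below 0.1 rad)) or ((horizontal distance between bottle1 and cell_b below 0.009 m and z of bottle1 in the frame of cell_b between -0.004 and 0.004 m and angle between bottle1's own z axis and vertical below 0.1 rad) and (horizontal distance between bottle2 and cell_a below 0.009 m and z of bottle2 in the frame of cell_a between -0.004 and 0.004 m and angle between bottle2's own z axis and vertical below 0.1 rad))) and value of joint switch above 0.85 rad), for 0.2 s.
At the end, for the whole second after the job is handed in: Carrier flush on the deck over both pins (3 mm in height, 5 mm sideways, level to 0.03 rad); bottle1 and bottle2 upright on the cell floors, one per cell (9 mm of centre, 4 mm in height, tilt under 0.1 rad); switch above 0.85 rad; carrier and bottles at rest (under 0.02 m/s) (all of step 4 and linear speed of each of bottle1, bottle2, carrier below 0.02 m/s); the robot touches nothing.
It fails at once if the carrier or a bottle to be loaded was dropped (moves faster than 0.65 m/s, a fall of about 2 cm, untouched by the gripper) ((linear speed of bottle1 above 0.65 m/s and contact force between each of the arm, the fingers and bottle1 below 0.2 N) or (linear speed of bottle2 above 0.65 m/s and contact force between each of the arm, the fingers and bottle2 below 0.2 N) or (linear speed of carrier above 0.65 m/s and contact force between each of the arm, the fingers and carrier below 0.2 N)).
It fails at once if a bottle to be loaded was tipped by more than 0.7 rad (angle between any of bottle1, bottle2's own z axis and vertical above 0.7 rad).
It fails at once if the tall bottle or the low jar was moved more than 30 mm or toppled (distance of any of tall_bottle, low_jar from where it was at the start of the episode above 0.03 m or angle between any of tall_bottle, low_jar's own z axis and vertical above 0.5 rad).
It also fails if it takes over 72 s, if anything falls off the work surface, if the arm or the gripper's body presses on something with over 40 N, if the wrist force passes 120 N, or if a joint passes its speed limit or range.

### The arm

A 6-joint arm with a two-finger parallel gripper is mounted at the origin on the work surface. World frame = base frame: x ahead of the robot, y to its left, z up, the work surface at z = 0. Lengths are in m, angles in rad, forces in N, time in s.
With the tool pointing down it reaches from about 0.35 to 0.725 m from the base axis. Payload 6 kg.
Tool frame: the origin (TCP) lies at the very end of the fingers, on their centre line; the grasp point (between the pads) lies 19 mm behind it; z points along the fingers, y is the line along which they close (so a half turn about z gives the same grasp; the last joint's range is limited). The gripper opens to 85 mm and grips with 20 to 120 N. Pads are 22 mm wide; open, the fingers measure 114 mm over their backs; the gripper's body (76 mm by 85 mm) begins 54 mm behind the grasp point. The pads swing forward as they close: fully open they stand 13 mm farther back than shut.
Start: joints at [-0.908, 0.04, 0.085, 0, -1.615, -0.334], TCP at [0.194, -0.568, 0.231] pointing down, gripper open.
Joint ranges: [-2.56, 2.56], [-1.29, 2.01], [-1.08, 1.49], [-3.29, 1.98], [-2.81, -0.18], [-2.99, 2.99]. Speed limits (rad/s): [2.57, 2.57, 3.01, 3.14, 3.14, 3.14].

### API

Orientations are given as a 3x3 rotation matrix whose columns are the frame's x, y, z axes.
In Python, from rig import monitor, imaging, job gives the robot as it stands. The module is installed in compiled form; this text tells all that it offers.
- The arm moves only by the tool arm_command, never from a script. Its argument "moves" is a list of rows, each a list of 3 entries, a list of its own where there are three numbers: the finger opening in m, from 0 to 0.0854, then the shift along the tool's x, y, z in m, then the turn about the tool's z in rad. A call has 1 to 10 rows; each row shifts and turns the commanded pose from where the row before left it, along the tool's axes as they then stand; what a row does not reach is not made up. A row lasts 1/8 s, in which the tool goes at most 62.5 mm and 10.7 degrees, less where a joint would pass 70% of its speed; a pose out of reach is approached as far as the arm can. A call with a gripper value outside its range is refused whole. The fingers move at their own pace and stop on an object; "newtons" is the grip in N (left out, the last holds). Time passes only in rows, so rows that do not move let the fingers close. It gives the time, the measured TCP pose, the force, the opening and the grip force at its end, in the units of the state.
- monitor.state(): the state, without advancing time (a new reading comes with each control period).
- imaging.camera(name): name is "scene" or "top"; returns the picture (384x512x3 uint8, red, green, blue); there is no depth.
- imaging.camera_model(name): a dict with "camera_matrix" (3x3 intrinsics, pixels), "dist" ([k1, k2, p1, p2, k3] as OpenCV has them; the pictures are not rectified), "camera_from_world" (4x4, takes a point from world to camera coordinates). Camera axes: x right, y down, z forward; pixel columns grow to the right and rows downward; lengths in m; the calibration is good to about 2 mm. A picture is of the moment at which its call begins. camera_model takes no time and is no camera call.
- job.job_done(): hands the job in; it is judged then, once.
The state is a dict: "time_s": time; "joints": joint angles; "dq": joint speeds; "effort": joint torques, N m; "eef_pos": TCP position; "orientation": TCP orientation; "force": force on the tool from outside, world axes, zero at the start; "torque": the same for the moment, N m; "opening": finger opening in m; "gripper_force": force on a finger pad.
Only numpy, scipy, OpenCV 4.12 (cv2) and the standard library are available. Lean on these libraries where they do the work, as an engineer would, in place of code of your own. Each camera call takes 0.05 s, during which the arm holds its last target. There are 200 camera calls.

## Working session

There is one attempt and no reset: what is moved stays moved. The work goes in short steps, Python scripts to look and compute and a tool call to move; the robot and the scene stay as the last step left them, time stands still between calls to the robot, and variables do not carry over. Pictures are saved under pics/ and viewed, at most 10 in all, crops included, and the job is handed in when it is done.

Besides the shell and the picture viewer there is one more tool, called after ">>>" in YAML: its name, and indented under it one key for each argument. arm_command: Moves the arm, as the interface text tells. Its arguments: {"type":"object","properties":{"moves":{"type":"array"},"newtons":{"type":"number"}},"required":["moves"]}

```bash
mkdir -p pics
python3 - <<'E'
from rig import monitor, imaging
import cv2,numpy as np
s=monitor.state();print(s)
for n in("scene","top"):
    im=imaging.camera(n);cv2.imwrite(f"pics/{n}0.png",cv2.resize(im[:,:,::-1],(800,600),interpolation=cv2.INTER_CUBIC));np.save(f"{n}0.npy",im);print(imaging.camera_model(n))
E
```

```text
{'time_s': 0.0, 'joints': array([-9.08311007e-01,  4.08094030e-02,  8.38031142e-02, -4.62551845e-04,
       -1.61549601e+00, -3.33693177e-01]), 'dq': array([-5.10818788e-04, -2.42807462e-04, -7.51658847e-04,  5.28043534e-05,
       -1.03228725e-03,  6.05967702e-04]), 'effort': array([-2.38803368e-04, -3.68204713e+01,  3.47417128e+01,  6.93250358e+00,
       -5.47486401e-03,  4.43431122e-05]), 'eef_pos': array([ 0.19370719, -0.56752325,  0.23027621]), 'orientation': array([[-9.46426462e-01, -3.22918692e-01, -6.84965335e-04],
       [-3.22919396e-01,  9.46425068e-01,  1.62932364e-03],
       [ 1.22129303e-04,  1.76322360e-03, -9.99998438e-01]]), 'force': array([-0.92747963,  0.79069046,  0.39539639]), 'torque': array([0.00774776, 0.02251415, 0.03796908]), 'gripper_force': 0.0, 'opening': 0.08503627503760085}
{'camera_matrix': array([[352.38988508,   0.        , 255.01436827],
       [  0.        , 352.38988508, 184.66898901],
       [  0.        ,   0.        ,   1.        ]]), 'dist': array([-0.10583247,  0.        ,  0.        ,  0.        ,  0.        ]), 'camera_from_world': array(
[... 152 characters left out ...]
.85001711,  1.40423318],
       [ 0.        ,  0.        ,  0.        ,  1.        ]])}
{'camera_matrix': array([[478.83207455,   0.        , 250.10878153],
       [  0.        , 478.83207455, 196.31778336],
       [  0.        ,   0.        ,   1.        ]]), 'dist': array([-0.1463262,  0.       ,  0.       ,  0.       ,  0.       ]), 'camera_from_world': array([[-6.33485621e-03, -9.99979067e-01,  1.31734684e-03,
         7.01524812e-03],
       [-9.90646415e-01,  6.09615251e-03, -1.36317704e-01,
         5.29634546e-01],
       [ 1.36306820e-01, -2.16857798e-03, -9.90664296e-01,
         1.43108502e+00],
       [ 0.00000000e+00,  0.00000000e+00,  0.00000000e+00,
         1.00000000e+00]])}
```

View pics/scene0.png

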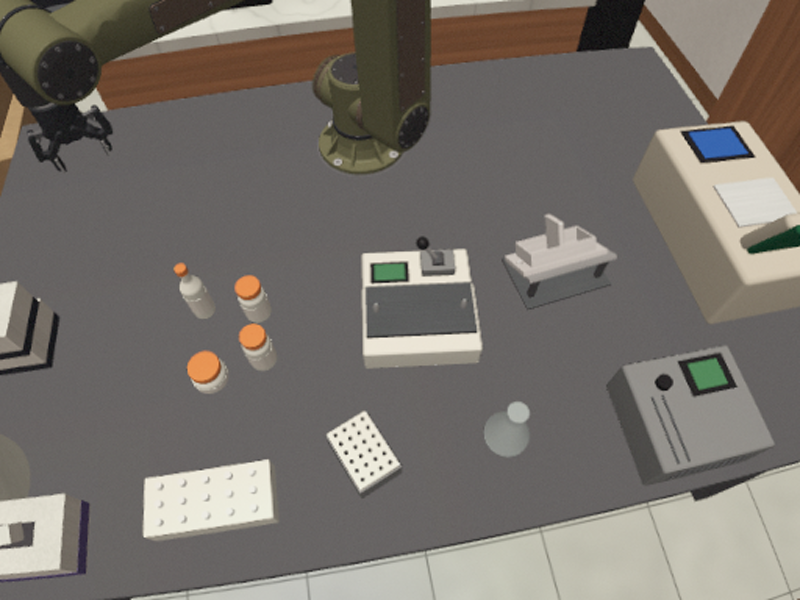

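View pics/top0.png

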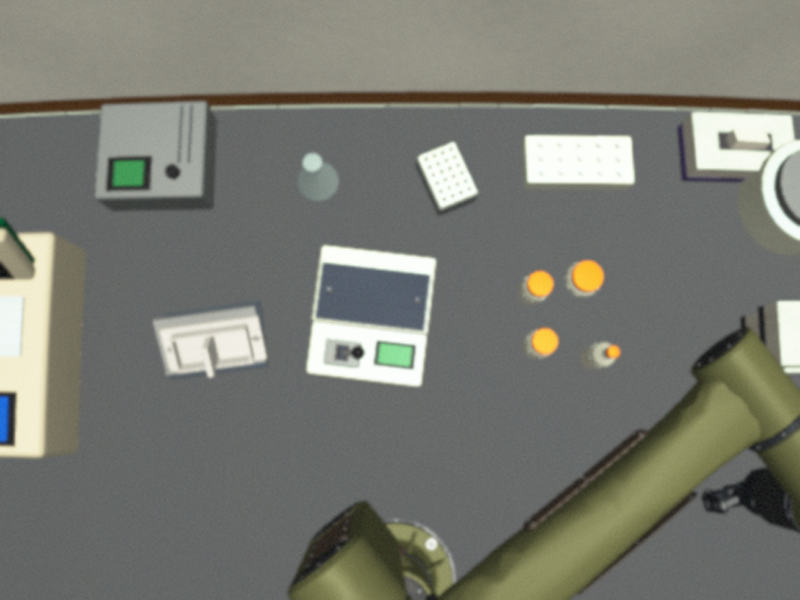

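The scene view shows the bottles at left: tall bottle at (181,270), medium bottles at (250,287) and (253,335), jar at (206,368). The shaker is at (420,310) with its lever tip at (423,243), and the carrier on the stand is at (560,250). In the top view the medium caps are at (540,285) and (544,342), and the blade is at (210,355).

```bash
cat > h.py <<'E'
import numpy as np,cv2
from rig import imaging
M={n:imaging.camera_model(n) for n in("scene","top")}
def ray(n,p):
    m=M[n];u=cv2.undistortPoints(np.array([[p]],float),m["camera_matrix"],m["dist"])[0,0]
    T=m["camera_from_world"];R=T[:3,:3];return -R.T@T[:3,3],R.T@np.array([u[0],u[1],1.])
def plane(n,p,z):
    c,d=ray(n,p);return c+d*(z-c[2])/d[2]
def tri(ps,pt):
    A=np.zeros((3,3));b=np.zeros(3);rs=[ray("scene",ps),ray("top",pt)]
    for c,d in rs:
        d=d/np.linalg.norm(d);P=np.eye(3)-np.outer(d,d);A+=P;b+=P@c
    x=np.linalg.solve(A,b);return x,[np.linalg.norm(np.cross(x-c,d/np.linalg.norm(d))) for c,d in rs]
def proj(n,X):
    m=M[n];T=m["camera_from_world"];return cv2.projectPoints(np.array(X,float).reshape(-1,3),cv2.Rodrigues(T[:3,:3])[0],T[:3,3],m["camera_matrix"],m["dist"])[0][:,0]
def caps(n,im):
    h=cv2.cvtColor(im,cv2.COLOR_RGB2HSV);k=cv2.inRange(h,(5,150,120),(25,255,255))
    N,_,st,c=cv2.connectedComponentsWithStats(k);return [(st[i,4],c[i],st[i,:4]) for i in range(1,N) if st[i,4]>20]
E
cat > a.py <<'E'
from h import *
np.set_printoptions(precision=4,suppress=True)
S={n:np.load(f"{n}0.npy") for n in M}
for n in M:
    for a,c,b in caps(n,S[n]): print(n,a,c,b,plane(n,c,.105 if n=="top" else .1))
def crop(n,x,y):return cv2.resize(S[n][y:y+75,x:x+100,::-1],(400,300),interpolation=cv2.INTER_CUBIC)
cv2.imwrite("pics/z1.png",np.vstack([np.hstack([crop("top",83,180),crop("scene",308,130)]),np.hstack([crop("top",190,155),crop("scene",220,145)])]))
# deck blob: dark bluish region
for n,(x,y) in {"top":(190,150),"scene":(220,145)}.items():
    im=S[n][y:y+100,x:x+100].astype(int);w=(im.min(2)>150).astype(np.uint8)
    cn=max(cv2.findContours(w,cv2.RETR_EXTERNAL,cv2.CHAIN_APPROX_NONE)[0],key=cv2.contourArea)
    inside=cv2.drawContours(np.zeros_like(w),[cn],-1,1,-1)*(1-w)
    N,l,st,c=cv2.connectedComponentsWithStats(inside)
    i=max(range(1,N),key=lambda i:st[i,4]);k=(l==i).astype(np.uint8)
    k=cv2.morphologyEx(k,cv2.MORPH_CLOSE,np.ones((5,5),np.uint8));cc=cv2.findContours(k,0,1)[0][0]
    box=cv2.boxPoints(cv2.minAreaRect(cc))+[x,y];ap=cv2.approxPolyDP(cc,4,True)[:,0]+[x,y]
    print(n,st[i,4],box.tolist(),ap.tolist())
    P=np.array([plane(n,p,.075) for p in (ap if len(ap)==4 else box)]);print(P,P.mean(0))
E
python3 a.py
```

```text
scene 49 [115.2857 172.449 ] [112 169   8   8] [ 0.3889 -0.4174  0.1   ]
scene 189 [158.3386 183.8254] [151 177  16  15] [ 0.4558 -0.2834  0.1   ]
scene 211 [161.3981 215.1185] [153 207  17  17] [ 0.5642 -0.2781  0.1   ]
scene 325 [130.0831 234.7323] [120 225  21  20] [ 0.6108 -0.3686  0.1   ]
top 307 [375.8404 176.1531] [366 167  20  19] [ 0.5783 -0.3698  0.105 ]
top 206 [345.4369 181.    ] [338 173  16  17] [ 0.5641 -0.2777  0.105 ]
top 205 [348.439  217.7951] [341 210  16  16] [ 0.4551 -0.283   0.105 ]
top 50 [392.06 224.62] [388 221   9   8] [ 0.4337 -0.4125  0.105 ]
top 2415 [[201.82895278930664, 202.8367805480957], [205.99328994750977, 167.85634422302246], [274.45164489746094, 176.00614547729492], [270.2873077392578, 210.98657989501953]] [[207, 169], [204, 203], [270, 210], [273, 176]]
[[ 0.6082  0.1331  0.075 ]
 [ 0.5051  0.1414  0.075 ]
 [ 0.4829 -0.0551  0.075 ]
 [ 0.5855 -0.0653  0.075 ]] [0.5454 0.0385 0.075 ]
scene 327 [[236.44742584228516, 167.84329986572266], [260.76082611083984, 166.7381477355957], [261.36082458496094, 179.93814849853516], [237.04742431640625, 181.0433006286621]] [[260, 167], [237, 168], [237, 180], [260, 180]]
[[ 0.4336  0.0336  0.075 ]
 [ 0.4243 -0.0388  0.075 ]
 [ 0.4689 -0.0455  0.075 ]
 [ 0.4817  0.0247  0.075 ]] [ 0.4521 -0.0065  0.075 ]
```

View pics/z1.png

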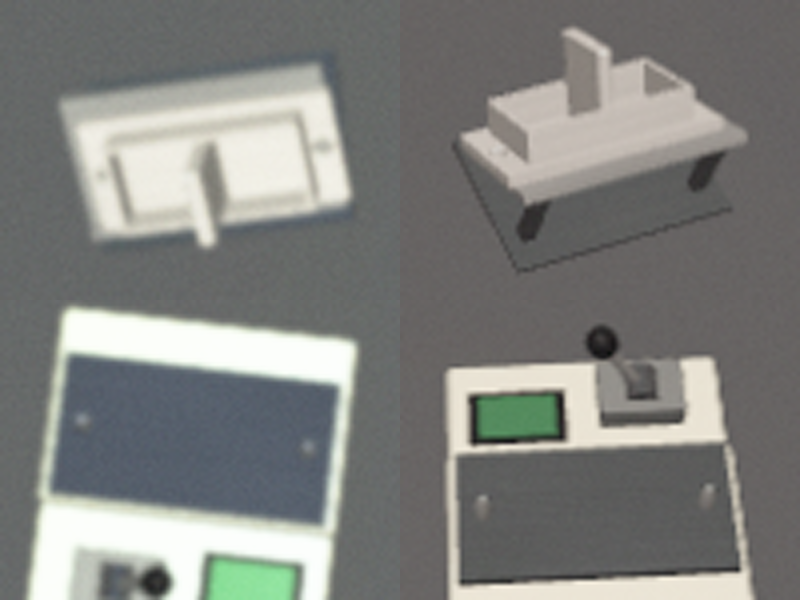

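The crop shows the pin tips in the top tile at (82,119) and (308,147), and in the scene tile at (83,197) and (309,187). The carrier's holes, plate corners and blade edge are also visible, so I can fit its pose from these points.

```bash
cat > b.py <<'E'
from h import *
from scipy.optimize import least_squares
np.set_printoptions(precision=4,suppress=True)
O={"tc":("top",83,180,0,0),"sc":("scene",308,130,400,0),"ts":("top",190,155,0,300),"ss":("scene",220,145,400,300)}
def px(t,p):
    n,x,y,ox,oy=O[t];return n,np.array([x+(p[0]-ox+.5)/4-.5,y+(p[1]-oy+.5)/4-.5])
def fit(obs,x0,tilt,free_tilt=False):
    def X(v,q):
        c,s=np.cos(v[3]),np.sin(v[3]);t=tilt
        R=np.array([[c,-s,0],[s,c,0],[0,0,1]])@np.array([[np.cos(t),0,-np.sin(t)],[0,1,0],[np.sin(t),0,np.cos(t)]])
        return v[:3]+R@np.array(q)/1000
    r=lambda v:np.concatenate([proj(px(t,p)[0],X(v,q))[0]-px(t,p)[1] for t,p,q in obs])
    s=least_squares(r,x0,loss="soft_l1");return s.x,r(s.x).reshape(-1,2)*4
sh=[("ts",(82,419),(0,84,24)),("ts",(308,447),(0,-84,24)),("ss",(709,487),(0,84,24)),("ss",(483,497),(0,-84,24)),
("ts",(70,353),(55,105,0)),("ts",(338,385),(55,-105,0)),("ts",(326,524),(-55,-105,0)),("ts",(52,492),(-55,105,0)),
("ss",(458,457),(-55,-105,0)),("ss",(724,443),(-55,105,0)),("ss",(741,570),(55,105,0)),("ss",(461,584),(55,-105,0))]
v,r=fit(sh,[.545,.038,.075,0],0);print("deck",v);print(r)
ca=[("tc",(101,176),(0,84,10)),("tc",(322,145),(0,-84,10)),("sc",(501,153),(0,-84,10)),("sc",(460,137),(-45,-96,10)),("sc",(515,190),(45,-96,10)),("sc",(746,132),(45,96,10)),
("sc",(571,31),(-30,0,88)),("sc",(602,47),(30,0,88)),("tc",(207,243),(-30,0,88)),("tc",(98,240),(-45,96,10)),("tc",(350,207),(-45,-96,10))]
v,r=fit(ca,[.45,.25,.06,.1],.55);print("carrier",v);print(r)
c,s=np.cos(v[3]),np.sin(v[3])
for z in(68,88):
  l=np.array([-np.sin(.55),0,np.cos(.55)])*z/1000;print("z",z,v[:3]+[c*l[0],s*l[0],l[2]])
print("blade tri",tri(px("sc",(571,31))[1],px("tc",(207,243))[1]), tri(px("sc",(501,153))[1],px("tc",(322,145))[1]))
S=np.load("top0.npy")
for a,c,b in caps("top",S):print(a,plane("top",c,.058),plane("top",c,.16))
print("lever",tri(px("ss",(602,341))[1],px("ts",(155,581))[1]))
E
python3 b.py
```

```text
deck [ 0.5462  0.0387  0.0729 -0.124 ]
[[-0.6286  1.3116]
 [-0.184  -0.197 ]
 [ 0.1237  2.7166]
 [-0.4983  3.5911]
 [-4.1402 -2.279 ]
 [ 4.6521 -2.1164]
 [ 0.3694  3.454 ]
 [-5.3249  2.4745]
 [-3.4544 -1.0114]
 [ 0.9927  0.2715]
 [ 1.7525 -0.8804]
 [-3.5314 -0.6997]]
carrier [0.4614 0.3519 0.0465 0.1312]
[[  3.0572   0.9175]
 [ -1.2087   2.4447]
 [ -0.3347   1.88  ]
 [  3.753    1.3393]
 [ -2.7476  -9.7229]
 [-20.2744 -11.6787]
 [  0.4621  -0.7571]
 [  6.8833   6.1969]
 [ -1.6707   3.2721]
 [  4.761   -9.3608]
 [ -2.5398  -9.27  ]]
z 68 [0.4261 0.3472 0.1045]
z 88 [0.4158 0.3459 0.1215]
blade tri (array([0.3927, 0.3409, 0.108 ]), [np.float64(2.110924589164171e-05), np.float64(2.110924589181409e-05)]) (array([0.4686, 0.2665, 0.0602]), [np.float64(0.00034507154543033595), np.float64(0.00034507154543035124)])
307 [ 0.5868 -0.3826  0.058 ] [ 0.5685 -0.3549  0.16  ]
206 [ 0.5721 -0.2874  0.058 ] [ 0.5548 -0.2664  0.16  ]
205 [ 0.4594 -0.2928  0.058 ] [ 0.4501 -0.2715  0.16  ]
50 [ 0.4373 -0.4268  0.058 ] [ 0.4296 -0.3959  0.16  ]
lever (array([0.4347, 0.0653, 0.1334]), [np.float64(0.0008673592356673633), np.float64(0.0008673592356673312)])
```

>>> arm_command:
  moves:
    - [0.085,[0,0,0],0.1]
    - [0.085,[0,0,0],0.1]
    - [0.085,[-0.038,0.041,0],0]
    - [0.085,[-0.038,0.041,0],0]
    - [0.085,[-0.038,0.041,0],0]
    - [0.085,[-0.038,0.041,0],0]
    - [0.085,[-0.038,0.041,0],0]
    - [0.085,[-0.038,0.041,0],0]
    - [0.085,[-0.038,0.041,0],0]
    - [0.085,[-0.038,0.041,0],0]
  newtons: 30

```text
time_s: 1.35
eef_pos: [0.4538, -0.2017, 0.2311]
orientation: [[-0.992, -0.129, -0.0], [-0.129, 0.992, 0.0], [0.0, 0.0, -1.0]]
force: [0.7, -1.1, 0.2]
opening: 0.0846
gripper_force: 0.0
```

>>> arm_command:
  moves:
    - [0.085,[-0.005,0.0545,0],0]
    - [0.085,[-0.005,0.0545,0],0]
    - [0.085,[-0.005,0.0545,0],0]
    - [0.085,[-0.005,0.0545,0],0]
    - [0.085,[-0.005,0.0545,0],0]
    - [0.085,[-0.005,0.0545,0],0]
    - [0.085,[-0.005,0.0545,0],0]
    - [0.085,[-0.005,0.0545,0],0]
    - [0.085,[-0.005,0.0545,0],0]
    - [0.085,[-0.005,0.0545,0],0]

```text
time_s: 2.6
eef_pos: [0.4322, 0.3452, 0.231]
orientation: [[-0.992, -0.129, -0.0], [-0.129, 0.992, -0.0], [0.0, -0.0, -1.0]]
force: [0.9, -0.8, 0.0]
opening: 0.0852
gripper_force: 0.0
```

```bash
cat > go.py <<'E'
import numpy as np
from rig import monitor
np.set_printoptions(precision=4,suppress=True)
def go(x,y,z,a=None):
    s=monitor.state();R=s["orientation"];ya=np.arctan2(R[1,1],R[0,1])
    t=0 if a is None else (ya-a+np.pi/2)%np.pi-np.pi/2
    n=ya-t;Y=np.array([np.cos(n),np.sin(n),0]);Z=np.array([0,0,-1]);X=np.cross(Y,Z)
    d=np.array([x,y,z])-s["eef_pos"];print("t",s["time_s"],"pos",s["eef_pos"],"ya",ya,"F",s["force"],"open",s["opening"],"tilt",R[:2,2],"\n turn",t,"then shift",[round(float(d@v),4) for v in(X,Y,Z)],"|",np.linalg.norm(d))
E
python3 -c "
from go import go
go(.427,.347,.084,1.702)"
```

```text
t 2.6 pos [0.4322 0.3452 0.231 ] ya 1.6999825462996494 F [ 0.9332 -0.7727  0.0492] open 0.08515941027328189 tilt [-0.0003 -0.0001] 
 turn -0.0020174537003505577 then shift [0.0049, 0.0025, 0.147] | 0.14714433234179375
```

>>> arm_command:
  moves:
    - [0.085,[0.005,0.0025,0.04],0]
    - [0.085,[0,0,0.04],0]
    - [0.085,[0,0,0.04],0]
    - [0.085,[0,0,0.027],0]
    - [0.04,[0,0,0],0]
    - [0.0,[0,0,0],0]
    - [0.0,[0,0,0],0]
    - [0.0,[0,0,0],0]
    - [0.0,[0,0,0],0]
  newtons: 40

```text
time_s: 3.72
eef_pos: [0.4277, 0.3459, 0.0856]
orientation: [[-0.992, -0.129, 0.001], [-0.129, 0.992, 0.002], [-0.001, 0.002, -1.0]]
force: [-1.8, 2.9, 4.1]
opening: 0.0116
gripper_force: 42.2
```

Run:
```python
from rig import imaging
import cv2,numpy as np
S={n:imaging.camera(n) for n in("scene","top")}
def crop(n,x,y):return cv2.resize(S[n][y:y+75,x:x+100,::-1],(400,300),interpolation=cv2.INTER_CUBIC)
cv2.imwrite("pics/g1.png",np.hstack([crop("top",83,180),crop("scene",308,110)]))
```

```text
(no output)
```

View pics/g1.png

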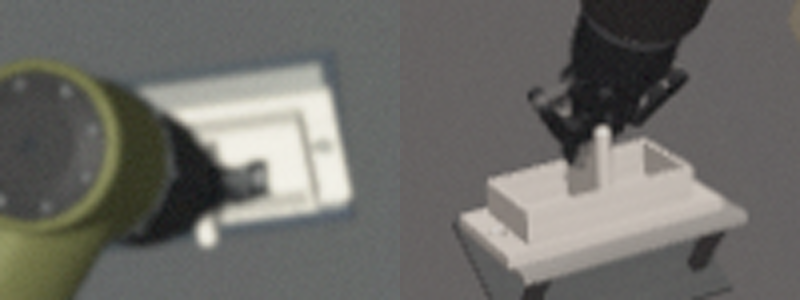

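The gripper holds the blade (opening 11.6 mm) with the carrier still on the slope. I'll lift it to free bench and press it level there.

>>> arm_command:
  moves:
    - [0.0,[0,0,-0.01],0]
    - [0.0,[0,0,-0.025],0]
    - [0.0,[0,0,-0.04],0]
    - [0.0,[0,0,-0.045],0]
    - [0.0,[-0.035,-0.014,0],0]
    - [0.0,[-0.035,-0.014,0],0]
    - [0.0,[-0.035,-0.014,0],0]
    - [0.0,[-0.035,-0.014,0],0]
    - [0.0,[-0.035,-0.014,0],0]
    - [0.0,[0,0,0],0]

```text
time_s: 5.08
eef_pos: [0.6109, 0.2965, 0.2008]
orientation: [[-0.992, -0.125, -0.005], [-0.125, 0.992, -0.003], [0.005, -0.003, -1.0]]
force: [0.4, 0.1, -5.3]
opening: 0.012
gripper_force: 40.9
```

Run:
```python
from rig import imaging
import cv2,numpy as np
S={n:imaging.camera(n) for n in("scene","top")}
def crop(n,x,y):return cv2.resize(S[n][y:y+100,x:x+133,::-1],(400,300),interpolation=cv2.INTER_CUBIC)
cv2.imwrite("pics/g2.png",np.hstack([crop("top",80,110),crop("scene",308,110)]))
from go import go
go(.61,.3,.07)
```

```text
t 5.175 pos [0.6095 0.2977 0.2023] ya 1.6986294143412413 F [-0.0578 -0.0322 -4.8351] open 0.011670423843412018 tilt [-0.0035 -0.0018] 
 turn 0 then shift [-0.0008, 0.0022, 0.1323] | 0.1322828834527679
```

View pics/g2.png

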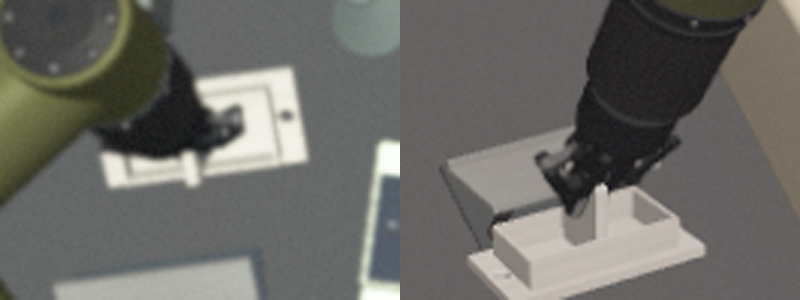

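The carrier is held above clear bench, still tilted, with the flask well away. Next I'll lower it and press it flat slowly with a lighter grip.

>>> arm_command:
  moves:
    - [0.0,[0,0,0.04],0]
    - [0.0,[0,0,0.04],0]
    - [0.0,[0,0,0.04],0]
    - [0.0,[0,0,0.008],0]
    - [0.0,[0,0,0.005],0]
    - [0.0,[0,0,0.004],0]
    - [0.0,[0,0,0.003],0]
  newtons: 25

```text
time_s: 6.05
eef_pos: [0.6105, 0.2988, 0.0657]
orientation: [[-0.992, -0.129, 0.002], [-0.129, 0.992, 0.001], [-0.002, 0.001, -1.0]]
force: [1.7, 0.8, -4.8]
opening: 0.0113
gripper_force: 40.8
```

>>> arm_command:
  moves:
    - [0.0,[0,0,0.003],0]
    - [0.0,[0,0,0.003],0]
    - [0.0,[0,0,0.003],0]

```text
time_s: 6.42
eef_pos: [0.6123, 0.2988, 0.0605]
orientation: [[-0.992, -0.129, 0.007], [-0.129, 0.992, 0.002], [-0.007, 0.001, -1.0]]
force: [-2.6, -2.3, 14.7]
opening: 0.0115
gripper_force: 43.8
```

>>> arm_command:
  moves:
    - [0.006,[0,0,0],0]
    - [0.005,[0,0,0.0],0]
    - [0.005,[0,0,0.0],0]
  newtons: 20

```text
time_s: 6.8
eef_pos: [0.6123, 0.2988, 0.0606]
orientation: [[-0.992, -0.129, 0.007], [-0.129, 0.992, 0.002], [-0.007, 0.001, -1.0]]
force: [-0.5, -1.5, 10.1]
opening: 0.0115
gripper_force: 43.2
```

>>> arm_command:
  moves:
    - [0.005,[0,0,0.0015],0]
    - [0.005,[0,0,0.0015],0]
    - [0.005,[0,0,0.0015],0]

```text
time_s: 7.18
eef_pos: [0.6145, 0.2991, 0.06]
orientation: [[-0.992, -0.129, 0.013], [-0.129, 0.992, 0.004], [-0.013, 0.002, -1.0]]
force: [-0.7, -2.5, 24.1]
opening: 0.0113
gripper_force: 45.1
```

>>> arm_command:
  moves:
    - [0.011,[0,0,0],0]
    - [0.011,[0,0,0],0]
  newtons: 20

```text
time_s: 7.42
eef_pos: [0.6145, 0.2991, 0.06]
orientation: [[-0.992, -0.129, 0.013], [-0.129, 0.992, 0.004], [-0.013, 0.002, -1.0]]
force: [-1.0, -3.4, 19.9]
opening: 0.0114
gripper_force: 44.6
```

>>> arm_command:
  moves:
    - [0.011,[0,0,-0.004],0]
    - [0.0118,[0,0,0.0],0]
  newtons: 20

```text
time_s: 7.68
eef_pos: [0.6131, 0.2991, 0.06]
orientation: [[-0.992, -0.129, 0.009], [-0.129, 0.992, 0.003], [-0.009, 0.002, -1.0]]
force: [1.8, 0.3, 11.1]
opening: 0.0118
gripper_force: 14.3
```

Partial slackening works (14 N), so I'll push down gently at this opening.

>>> arm_command:
  moves:
    - [0.0118,[0,0,0.002],0]
    - [0.0118,[0,0,0.002],0]
    - [0.0118,[0,0,0.002],0]
  newtons: 20

```text
time_s: 8.05
eef_pos: [0.6155, 0.2995, 0.0579]
orientation: [[-0.991, -0.129, 0.015], [-0.129, 0.992, 0.005], [-0.016, 0.003, -1.0]]
force: [4.2, -2.4, 19.7]
opening: 0.0117
gripper_force: 15.4
```

Run:
```python
from rig import imaging
import cv2,numpy as np
S={n:imaging.camera(n) for n in("scene","top")}
def crop(n,x,y):return cv2.resize(S[n][y:y+100,x:x+100,::-1],(400,400),interpolation=cv2.INTER_CUBIC)
cv2.imwrite("pics/g3.png",np.hstack([crop("top",85,120),crop("scene",320,140)]))
```

```text
(no output)
```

View pics/g3.png

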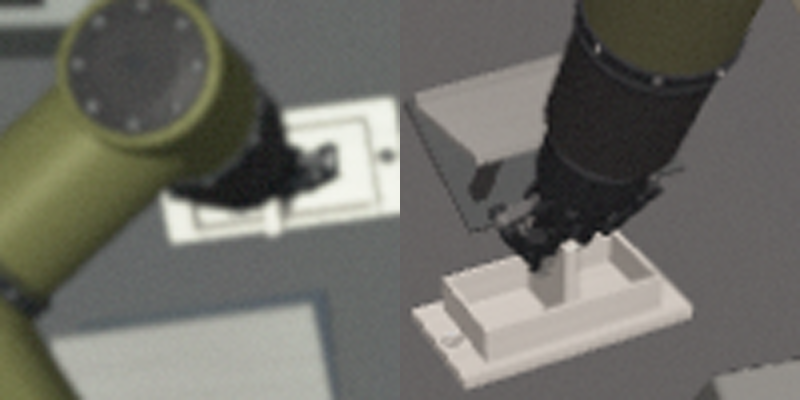

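The view shows the carrier at the bench with its plate near level but the pads still holding a residual tilt. I'll relieve the load and open a little, so it settles between the fingers.

>>> arm_command:
  moves:
    - [0.0118,[0,0,-0.002],0]
    - [0.0119,[0,0,-0.002],0]
    - [0.012,[0,0,0],0]
    - [0.0121,[0,0,0],0]
    - [0.0122,[0,0,0],0]
    - [0.0124,[0,0,0],0]
    - [0.0128,[0,0,0],0]
    - [0.0135,[0,0,0],0]

```text
time_s: 9.15
eef_pos: [0.6099, 0.2982, 0.0526]
orientation: [[-0.992, -0.128, -0.0], [-0.128, 0.992, -0.0], [0.0, -0.0, -1.0]]
force: [0.4, -0.1, 0.0]
opening: 0.0138
gripper_force: 0.0
```

>>> arm_command:
  moves:
    - [0.02,[0,0,0],0]
    - [0.085,[0,0,0],0]
    - [0.085,[0,0,-0.01],0]
    - [0.085,[0,0,-0.05],0]
    - [0.085,[0.04,0,-0.05],0]
    - [0.085,[0.04,0.0,-0.03],0]
    - [0.085,[0.04,0,0],0]
    - [0.085,[0.03,0,0],0]

```text
time_s: 10.15
eef_pos: [0.4611, 0.2791, 0.1934]
orientation: [[-0.992, -0.129, 0.002], [-0.129, 0.992, 0.002], [-0.002, 0.002, -1.0]]
force: [-0.9, 0.7, 0.0]
opening: 0.0851
gripper_force: 0.0
```

Run:
```python
from rig import imaging
import cv2,numpy as np
from go import go
go(.6,.3,.2)
S={n:imaging.camera(n) for n in("scene","top")}
for n in S:np.save(n+"1.npy",S[n])
def crop(n,x,y):return cv2.resize(S[n][y:y+100,x:x+100,::-1],(400,400),interpolation=cv2.INTER_CUBIC)
cv2.imwrite("pics/g4.png",np.hstack([crop("top",85,120),crop("scene",320,140)]))
```

```text
t 10.15 pos [0.4611 0.2791 0.1934] ya 1.6999161592863468 F [-0.8506  0.7161  0.0053] open 0.08509711721672171 tilt [0.0017 0.0022] 
 turn 0 then shift [-0.1405, 0.0028, -0.0066] | 0.14066369176706728
```

View pics/g4.png

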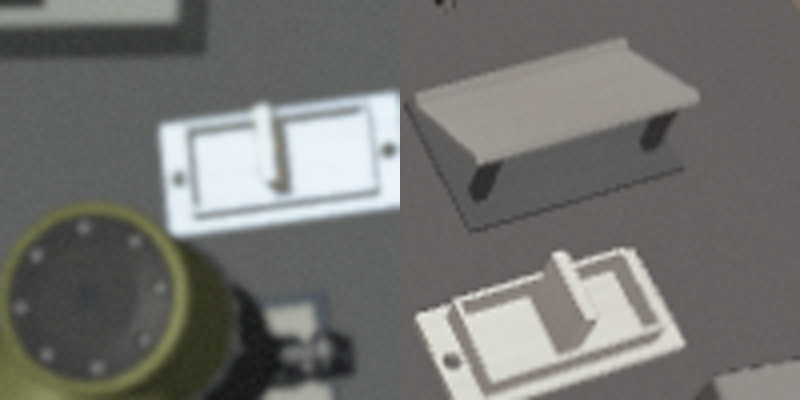

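The carrier now lies flat on the bench. In the top tile its holes are at (179,178) and (389,149), and in the scene tile one hole is at (453,361).

Run:
```python
from h import *
from go import go
f=lambda x,y,a,b:(a+(x+.5)/4-.5,b+(y+.5)/4-.5)
A=plane("top",f(179,178,85,120),.01);B=plane("top",f(389,149,85,120),.01);C=plane("scene",f(53,361,320,140),.01)
d=A-B;yaw=np.arctan2(d[1],d[0]);m=(A+B)/2
print(A,B,C,"mid",m,"len",np.linalg.norm(d),"yang",yaw)
print("blade ctr", plane("top",f(263.5,110,85,120),.088),plane("top",f(276,175,85,120),.088))
go(m[0],m[1],.049,yaw)
```

```text
[0.639 0.387 0.01 ] [0.6607 0.219  0.01  ] [0.659  0.2195 0.01  ] mid [0.6499 0.303  0.01  ] len 0.16938716361958522 yang 1.6994690820140665
blade ctr [0.6744 0.3038 0.088 ] [0.6242 0.2929 0.088 ]
t 10.25 pos [0.4606 0.2793 0.1938] ya 1.7013524863086673 F [-0.1087  0.4204 -0.0375] open 0.0844616255595355 tilt [0.002  0.0029] 
 turn 0.0018834042946007656 then shift [-0.1907, -0.0008, 0.1448] | 0.23947059456398959
```

>>> arm_command:
  moves:
    - [0.085,[-0.048,-0.001,0],0]
    - [0.085,[-0.048,-0.001,0],0]
    - [0.085,[-0.047,0,0],0]
    - [0.085,[-0.047,0,0.02],0]
    - [0.085,[0,0,0.05],0]
    - [0.085,[0,0,0.05],0]
    - [0.085,[0,0,0.027],0]
    - [0.085,[0,0,0],0]
  newtons: 60

```text
time_s: 11.25
eef_pos: [0.6499, 0.3005, 0.0416]
orientation: [[-0.992, -0.128, -0.004], [-0.128, 0.992, -0.003], [0.005, -0.003, -1.0]]
force: [0.7, 0.0, -0.1]
opening: 0.0851
gripper_force: 0.0
```

>>> arm_command:
  moves:
    - [0.04,[0,0,0],0]
    - [0.0,[0,0,0],0]
    - [0.0,[0,0,0],0]
    - [0.0,[0,0,0],0]
    - [0.0,[0,0,-0.01],0]
    - [0.0,[0,0,-0.03],0]
    - [0.0,[0,0,-0.05],0]
    - [0.0,[0,0,-0.05],0]
    - [0.0,[0,0,-0.02],0]
    - [0.0,[0,0,0],0]

```text
time_s: 12.5
eef_pos: [0.6511, 0.3018, 0.2064]
orientation: [[-0.992, -0.128, 0.002], [-0.128, 0.992, 0.002], [-0.002, 0.002, -1.0]]
force: [0.0, -0.6, -5.2]
opening: 0.0115
gripper_force: 58.9
```

Run:
```python
from go import go
go(.546,.0387,.215,1.571-.124)
go(.649,.301,.207)
```

```text
t 12.5 pos [0.6511 0.3018 0.2064] ya 1.6994596117160656 F [ 0.0177 -0.558  -5.2192] open 0.011483865460331042 tilt [0.0019 0.0018] 
 turn 0.25245961171606557 then shift [0.0719, -0.2741, -0.0086] | 0.2834564664336288
t 12.5 pos [0.6511 0.3018 0.2064] ya 1.6994596117160656 F [ 0.0177 -0.558  -5.2192] open 0.011483865460331042 tilt [0.0019 0.0018] 
 turn 0 then shift [0.0022, -0.0005, -0.0006] | 0.0023766229072167055
```

>>> arm_command:
  moves:
    - [0.0,[0,0,0],0.126]
    - [0.0,[0,0,0],0.126]
    - [0.0,[0.012,-0.0457,0],0]
    - [0.0,[0.012,-0.0457,0],0]
    - [0.0,[0.012,-0.0457,0],0]
    - [0.0,[0.012,-0.0457,0],0]
    - [0.0,[0.012,-0.0457,0],0]
    - [0.0,[0.012,-0.0457,0],0]
    - [0.0,[0,0,0.03],0]
    - [0.0,[0,0,0],0]

```text
time_s: 13.75
eef_pos: [0.5432, 0.0376, 0.1699]
orientation: [[-0.992, 0.124, -0.008], [0.124, 0.992, -0.001], [0.008, -0.002, -1.0]]
force: [-0.1, 0.0, -4.6]
opening: 0.0112
gripper_force: 59.7
```

Run:
```python
from rig import imaging
import cv2,numpy as np
from go import go
S={n:imaging.camera(n) for n in("scene","top")}
go(.546,.0387,.15,1.571-.124)
for n in S:np.save(n+"2.npy",S[n])
def crop(n,x,y):return cv2.resize(S[n][y:y+100,x:x+100,::-1],(400,400),interpolation=cv2.INTER_CUBIC)
cv2.imwrite("pics/g5.png",np.hstack([crop("top",190,140),crop("scene",220,130)]))
```

```text
t 13.85 pos [0.5453 0.0383 0.1738] ya 1.447885790550201 F [ 0.0397 -0.6368 -3.735 ] open 0.011096261027625988 tilt [-0.0021 -0.001 ] 
 turn 0.0008857905502008823 then shift [-0.0007, 0.0005, 0.0238] | 0.023793945396167436
```

View pics/g5.png

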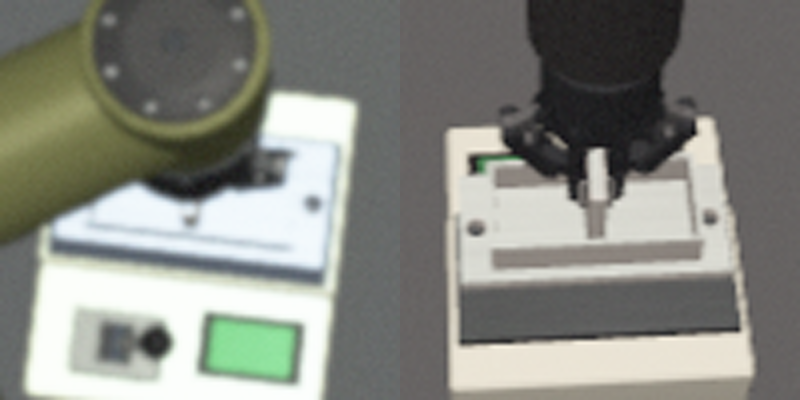

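Both holes are visible in the scene tile at (76,228) and (310,217), and the right-hand hole is in the top tile at (313,203). I'll compare these with the pins.

Run:
```python
from h import *
np.set_printoptions(precision=4,suppress=True)
f=lambda x,y,a,b:(a+(x+.5)/4-.5,b+(y+.5)/4-.5)
print("tri -y hole",tri(f(76,228,220,130),f(313,203,190,140)))
L=plane("scene",f(310,217,220,130),.138);R=plane("scene",f(76,228,220,130),.138);d=L-R
print("holes",L,R,(L+R)/2,np.linalg.norm(d),np.arctan2(d[1],d[0]))
print("top -y",plane("top",f(313,203,190,140),.138))
pl=plane("scene",f(309,187,220,145),.099);pr=plane("scene",f(83,197,220,145),.099);d=pl-pr
print("pins",pl,pr,(pl+pr)/2,np.linalg.norm(d),np.arctan2(d[1],d[0]))
print("pins tri",tri(f(309,187,220,145),f(82,119,190,155)),tri(f(83,197,220,145),f(308,147,190,155)))
```

```text
tri -y hole (array([ 0.5324, -0.047 ,  0.1382]), [np.float64(0.00010535122077218496), np.float64(0.00010535122077217112)])
holes [0.5531 0.1195 0.138 ] [ 0.5323 -0.0471  0.138 ] [0.5427 0.0362 0.138 ] 0.1678999052342683 1.446435077703946
top -y [ 0.5325 -0.0469  0.138 ]
pins [0.5555 0.122  0.099 ] [ 0.5341 -0.044   0.099 ] [0.5448 0.039  0.099 ] 0.16732845416264308 1.4425267748540493
pins tri (array([0.5569, 0.1213, 0.1015]), [np.float64(0.00011587928850482949), np.float64(0.00011587928850483503)]) (array([ 0.5352, -0.0444,  0.1009]), [np.float64(0.0003162622980463935), np.float64(0.0003162622980464131)])
```

>>> arm_command:
  moves:
    - [0.0,[-0.0025,0.0025,0.008],0]
    - [0.0,[0,0,0.008],0]
    - [0.0,[0,0,0.006],0]
    - [0.0,[0,0,0.005],0]
    - [0.0,[0,0,0.004],0]
    - [0.0,[0,0,0.003],0]
    - [0.0,[0,0,0],0]

```text
time_s: 14.72
eef_pos: [0.5484, 0.0404, 0.1404]
orientation: [[-0.992, 0.123, -0.0], [0.123, 0.992, 0.0], [0.0, 0.0, -1.0]]
force: [0.2, -0.2, -4.4]
opening: 0.0115
gripper_force: 59.9
```

>>> arm_command:
  moves:
    - [0.0,[0,0,0.003],0]
    - [0.0,[0,0,0.003],0]
    - [0.0,[0,0,0.003],0]
    - [0.0,[0,0,0],0]

```text
time_s: 15.22
eef_pos: [0.5483, 0.0404, 0.1312]
orientation: [[-0.992, 0.123, -0.001], [0.123, 0.992, -0.0], [0.001, -0.0, -1.0]]
force: [1.0, 0.7, -5.0]
opening: 0.0114
gripper_force: 59.9
```

>>> arm_command:
  moves:
    - [0.0,[0,0,0.003],0]
    - [0.0,[0,0,0.003],0]
    - [0.0,[0,0,0.002],0]
    - [0.0,[0,0,0],0]

```text
time_s: 15.72
eef_pos: [0.5483, 0.0405, 0.1233]
orientation: [[-0.992, 0.123, -0.0], [0.123, 0.992, -0.0], [0.0, -0.0, -1.0]]
force: [-0.6, 0.5, -5.3]
opening: 0.0112
gripper_force: 59.9
```

>>> arm_command:
  moves:
    - [0.0,[0,0,0.0015],0]
    - [0.0,[0,0,0.0015],0]
    - [0.0,[0,0,0],0]

```text
time_s: 16.1
eef_pos: [0.5485, 0.0405, 0.1206]
orientation: [[-0.992, 0.123, -0.0], [0.123, 0.992, 0.0], [0.0, 0.0, -1.0]]
force: [-0.4, 1.1, -3.9]
opening: 0.0112
gripper_force: 59.9
```

>>> arm_command:
  moves:
    - [0.0,[0,0,0.001],0]
    - [0.0,[0,0,0.001],0]
    - [0.0,[0,0,0.001],0]
    - [0.0,[0,0,0],0]

```text
time_s: 16.6
eef_pos: [0.5486, 0.0405, 0.1204]
orientation: [[-0.992, 0.122, 0.002], [0.122, 0.992, -0.0], [-0.002, 0.0, -1.0]]
force: [-7.6, 1.5, 9.7]
opening: 0.0111
gripper_force: 62.1
```

>>> arm_command:
  moves:
    - [0.011,[0,0,-0.0028],0]
    - [0.0125,[0,0,0],0]
    - [0.02,[0,0,0],0]
    - [0.085,[0,0,0],0]
    - [0.085,[0,0,0],0]
    - [0.085,[0,0,-0.03],0]
    - [0.085,[0,0,-0.05],0]
    - [0.085,[0,0,-0.05],0]

```text
time_s: 17.6
eef_pos: [0.5483, 0.0403, 0.2518]
orientation: [[-0.992, 0.123, -0.0], [0.123, 0.992, -0.0], [0.0, -0.0, -1.0]]
force: [0.5, 0.5, 1.0]
opening: 0.0846
gripper_force: 0.0
```

>>> arm_command:
  moves:
    - [0.085,[0,0,0],-0.1745]
    - [0.085,[0,0,0],-0.1745]
    - [0.085,[0,0,0],-0.1745]
    - [0.085,[0,0,0],-0.1745]
    - [0.085,[0,0,0],-0.1745]
    - [0.085,[0,0,0],-0.1745]
    - [0.085,[0,0,0],-0.1745]
    - [0.085,[0,0,0],-0.1745]
    - [0.085,[0,0,0],-0.1745]
    - [0.085,[0,0,0],0]

```text
time_s: 18.85
eef_pos: [0.5485, 0.0405, 0.2504]
orientation: [[-0.125, -0.992, -0.0], [-0.992, 0.125, 0.0], [-0.0, 0.0, -1.0]]
force: [-0.0, -0.1, 0.5]
opening: 0.0849
gripper_force: 0.0
```

Run:
```python
from h import *
from go import go
go(.4555,-.283,.05,3.018)
go(.5455,-.2782,.05,3.018)
S={n:imaging.camera(n) for n in("scene","top")}
for n in S:
    np.save(n+"3.npy",S[n])
    for a,c,b in caps(n,S[n]): print(n,a,plane(n,c,.105 if n=="top" else .1))
```

```text
t 18.85 pos [0.5485 0.0405 0.2504] ya 3.016498810318328 F [-0.0003 -0.1107  0.4505] open 0.084887809776572 tilt [-0.      0.0001] 
 turn -0.0015011896816718995 then shift [0.3325, 0.0524, 0.2004] | 0.39169570792162817
t 18.85 pos [0.5485 0.0405 0.2504] ya 3.016498810318328 F [-0.0003 -0.1107  0.4505] open 0.084887809776572 tilt [-0.      0.0001] 
 turn -0.0015011896816718995 then shift [0.3166, -0.0363, 0.2004] | 0.3764360187439865
scene 49 [ 0.3889 -0.4174  0.1   ]
scene 188 [ 0.4557 -0.2835  0.1   ]
scene 209 [ 0.5643 -0.2781  0.1   ]
scene 324 [ 0.6107 -0.3687  0.1   ]
top 307 [ 0.5783 -0.3698  0.105 ]
top 204 [ 0.5643 -0.2777  0.105 ]
top 205 [ 0.4551 -0.283   0.105 ]
top 51 [ 0.4335 -0.4125  0.105 ]
```

>>> arm_command:
  moves:
    - [0.085,[0.0474,0.0075,0],0]
    - [0.085,[0.0474,0.0075,0],0]
    - [0.085,[0.0474,0.0075,0],0]
    - [0.085,[0.0474,0.0075,0],0]
    - [0.085,[0.0474,0.0075,0],0]
    - [0.085,[0.0474,0.0075,0.02],0]
    - [0.085,[0.0474,0.0075,0.04],0]
    - [0.085,[0,0,0.05],0]
    - [0.085,[0,0,0.05],0]
    - [0.085,[0,0,0.045],0]
  newtons: 25

```text
time_s: 20.2
eef_pos: [0.455, -0.2824, 0.0436]
orientation: [[-0.127, -0.992, -0.0], [-0.992, 0.127, 0.0], [-0.0, 0.0, -1.0]]
force: [1.2, -0.1, 0.3]
opening: 0.0853
gripper_force: 0.0
```

>>> arm_command:
  moves:
    - [0.085,[0,0,0],0]
    - [0.07,[0,0,0],0]
    - [0.06,[0,0,0],0]
    - [0.045,[0,0,0],0]
    - [0.04,[0,0,0],0]
    - [0.04,[0,0,0],0]

```text
time_s: 20.95
eef_pos: [0.4565, -0.2828, 0.0478]
orientation: [[-0.123, -0.992, 0.003], [-0.992, 0.123, -0.001], [0.001, -0.003, -1.0]]
force: [-1.6, 1.3, 6.3]
opening: 0.0528
gripper_force: 25.9
```

>>> arm_command:
  moves:
    - [0.04,[0,0,-0.01],0]
    - [0.04,[0,0,-0.03],0]
    - [0.04,[0,0,-0.05],0]
    - [0.04,[0,0,-0.05],0]
    - [0.04,[0,0,-0.05],0]
    - [0.04,[0,0,-0.01],0]
    - [0.04,[0,0,0],0]

```text
time_s: 21.82
eef_pos: [0.4556, -0.2821, 0.2454]
orientation: [[-0.123, -0.992, 0.001], [-0.992, 0.123, 0.001], [-0.001, -0.0, -1.0]]
force: [-0.1, 0.1, -2.8]
opening: 0.0528
gripper_force: 27.2
```

>>> arm_command:
  moves:
    - [0.04,[-0.03,-0.004,0],0]
    - [0.04,[-0.047,-0.0064,0],0]
    - [0.04,[-0.047,-0.0064,0],0]
    - [0.04,[-0.05,-0.0068,0],0]
    - [0.04,[-0.05,-0.0068,0],0]
    - [0.04,[-0.05,-0.0068,0],0]
    - [0.04,[-0.05,-0.0068,0],0]
    - [0.04,[-0.0455,-0.0064,0],0]
    - [0.04,[0,0,0],0]
    - [0.04,[0,0,0],0]

```text
time_s: 23.08
eef_pos: [0.5504, 0.0781, 0.2435]
orientation: [[-0.123, -0.992, -0.003], [-0.992, 0.123, -0.001], [0.002, 0.003, -1.0]]
force: [-0.1, -0.6, -2.0]
opening: 0.0527
gripper_force: 27.1
```

Run:
```python
from h import *
from go import go
go(.5517,.0779,.132,3.018)
S={n:imaging.camera(n) for n in("scene","top")}
for n in S:
    np.save(n+"4.npy",S[n])
    for a,c,b in caps(n,S[n]): print(n,a,plane(n,c,.305 if n=="top" else .3))
def crop(n,x,y):return cv2.resize(S[n][y:y+100,x:x+100,::-1],(400,400),interpolation=cv2.INTER_CUBIC)
cv2.imwrite("pics/g6.png",np.hstack([crop("top",190,140),crop("scene",220,110)]))
```

```text
t 23.075 pos [0.5504 0.0781 0.2435] ya 3.0185738571660012 F [-0.0994 -0.6175 -2.0397] open 0.052674152909042635 tilt [-0.0031 -0.0012] 
 turn 0.0005738571660014458 then shift [0.0, -0.0013, 0.1115] | 0.11151790149539337
scene 41 [0.5523 0.058  0.3   ]
scene 50 [ 0.5385 -0.3439  0.3   ]
scene 211 [ 0.6745 -0.2356  0.3   ]
scene 325 [ 0.7107 -0.3059  0.3   ]
top 307 [ 0.5424 -0.3154  0.305 ]
top 207 [ 0.53   -0.2365  0.305 ]
top 51 [ 0.4184 -0.352   0.305 ]
```

View pics/g6.png

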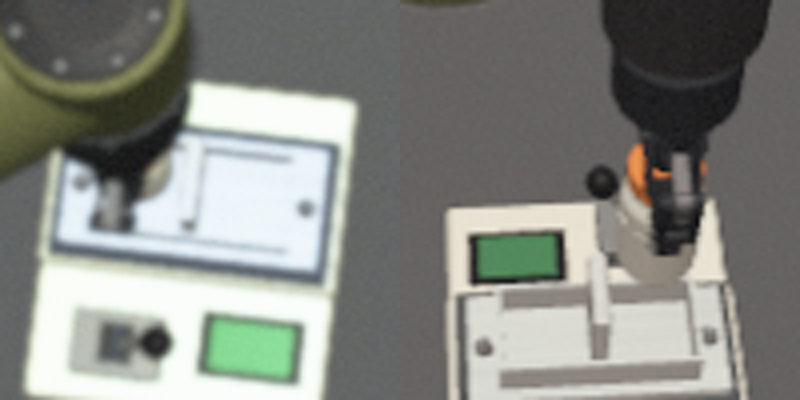

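The carrier is seated with the pin tips showing in its holes, and the bottle hangs upright over the left cell. I'll lower it.

>>> arm_command:
  moves:
    - [0.04,[0,-0.001,0.03],0]
    - [0.04,[0,0,0.03],0]
    - [0.04,[0,0,0.025],0]
    - [0.04,[0,0,0.015],0]
    - [0.04,[0,0,0.004],0]
    - [0.04,[0,0,0.002],0]
    - [0.04,[0,0,0.002],0]
    - [0.04,[0,0,0],0]

```text
time_s: 24.18
eef_pos: [0.5522, 0.0781, 0.1378]
orientation: [[-0.123, -0.992, 0.001], [-0.992, 0.123, 0.0], [-0.0, -0.001, -1.0]]
force: [1.2, -0.6, -1.6]
opening: 0.0527
gripper_force: 27.1
```

>>> arm_command:
  moves:
    - [0.04,[0,0,0.002],0]
    - [0.04,[0,0,0.0015],0]
    - [0.04,[0,0,0.0015],0]
    - [0.04,[0,0,0],0]

```text
time_s: 24.68
eef_pos: [0.5521, 0.0781, 0.133]
orientation: [[-0.123, -0.992, 0.0], [-0.992, 0.123, 0.0], [-0.0, -0.0, -1.0]]
force: [-1.0, 0.3, 0.7]
opening: 0.0524
gripper_force: 27.5
```

>>> arm_command:
  moves:
    - [0.04,[0,0,0.001],0]
    - [0.04,[0,0,0.001],0]
    - [0.04,[0,0,0],0]

```text
time_s: 25.05
eef_pos: [0.5523, 0.078, 0.1329]
orientation: [[-0.123, -0.992, 0.002], [-0.992, 0.123, 0.0], [-0.0, -0.002, -1.0]]
force: [-6.3, 0.4, 9.7]
opening: 0.0525
gripper_force: 28.3
```

>>> arm_command:
  moves:
    - [0.05,[0,0,-0.0015],0]
    - [0.056,[0,0,0],0]
    - [0.065,[0,0,0],0]
    - [0.085,[0,0,0],0]
    - [0.085,[0,0,0],0]
    - [0.085,[0,0,-0.03],0]
    - [0.085,[0,0,-0.045],0]
    - [0.085,[0,0,-0.045],0]

```text
time_s: 26.05
eef_pos: [0.5519, 0.0779, 0.2531]
orientation: [[-0.123, -0.992, -0.0], [-0.992, 0.123, -0.0], [0.0, 0.0, -1.0]]
force: [0.4, -1.2, 0.8]
opening: 0.0851
gripper_force: 0.0
```

>>> arm_command:
  moves:
    - [0.085,[0.0438,-0.007,0],0]
    - [0.085,[0.0438,-0.007,0],0]
    - [0.085,[0.0438,-0.007,0],0]
    - [0.085,[0.0438,-0.007,0],0]
    - [0.085,[0.0438,-0.007,0],0]
    - [0.085,[0.0438,-0.007,0],0]
    - [0.085,[0.0438,-0.007,0],0]
    - [0.085,[0.0438,-0.007,0],0]
    - [0.085,[0,0,0],0]

```text
time_s: 27.18
eef_pos: [0.5639, -0.2792, 0.2508]
orientation: [[-0.127, -0.992, -0.002], [-0.992, 0.127, 0.0], [0.0, 0.002, -1.0]]
force: [0.1, 1.1, -0.5]
opening: 0.085
gripper_force: 0.0
```

Run:
```python
from h import *
from go import go
go(.564,-.2775,.0465,3.018)
S=imaging.camera("scene")
for a,c,b in caps("scene",S): print(a,plane("scene",c,.1),plane("scene",c,.185))
```

```text
t 27.175 pos [ 0.5639 -0.2792  0.2508] ya 3.0143498761999514 F [ 0.0746  1.1177 -0.5071] open 0.08498627441542907 tilt [-0.0018  0.0001] 
 turn -0.003650123800048366 then shift [-0.0017, 0.0001, 0.2043] | 0.20430964687497868
49 [ 0.3889 -0.4174  0.1   ] [ 0.4524 -0.3861  0.185 ]
217 [0.4978 0.0939 0.1   ] [0.551  0.0767 0.185 ]
211 [ 0.5641 -0.2782  0.1   ] [ 0.611  -0.2601  0.185 ]
325 [ 0.6107 -0.3688  0.1   ] [ 0.6532 -0.3421  0.185 ]
```

>>> arm_command:
  moves:
    - [0.085,[-0.001,0,0.05],0]
    - [0.085,[0,0,0.05],0]
    - [0.085,[0,0,0.05],0]
    - [0.085,[0,0,0.054],0]
    - [0.085,[0,0,0],0]
    - [0.07,[0,0,0],0]
    - [0.06,[0,0,0],0]
    - [0.045,[0,0,0],0]
    - [0.04,[0,0,0],0]
    - [0.04,[0,0,0],0]

```text
time_s: 28.48
eef_pos: [0.5659, -0.2762, 0.0511]
orientation: [[-0.123, -0.992, 0.004], [-0.992, 0.123, -0.002], [0.001, -0.004, -1.0]]
force: [-1.3, 1.1, 6.2]
opening: 0.0529
gripper_force: 25.8
```

>>> arm_command:
  moves:
    - [0.04,[0,0,-0.01],0]
    - [0.04,[0,0,-0.03],0]
    - [0.04,[0,0,-0.05],0]
    - [0.04,[0,0,-0.05],0]
    - [0.04,[0,0,-0.05],0]
    - [0.04,[0,0,-0.01],0]
    - [0.04,[0,0,0],0]

```text
time_s: 29.35
eef_pos: [0.5647, -0.2755, 0.2484]
orientation: [[-0.123, -0.992, 0.001], [-0.992, 0.123, 0.001], [-0.001, -0.001, -1.0]]
force: [0.1, -0.0, -2.2]
opening: 0.0526
gripper_force: 26.8
```

```bash
python3 -c "
from go import go
go(.5425,.0025,.132,3.018)"
```

```text
t 29.35 pos [ 0.5647 -0.2755  0.2484] ya 3.0180484278308617 F [ 0.0785 -0.0057 -2.1741] open 0.052592621698923966 tilt [0.0012 0.0005] 
 turn 4.842783086189684e-05 then shift [-0.2731, 0.0563, 0.1164] | 0.302160785545673
```

>>> arm_command:
  moves:
    - [0.04,[-0.03,0.006,0],0]
    - [0.04,[-0.05,0.01,0],0]
    - [0.04,[-0.05,0.01,0],0]
    - [0.04,[-0.05,0.01,0],0]
    - [0.04,[-0.05,0.01,0],0]
    - [0.04,[-0.045,0.01,0],0]
    - [0.04,[0,0,0],0]
    - [0.04,[0,0,0.03],0]
    - [0.04,[0,0,0.03],0]
    - [0.04,[0,0,0],0]

```text
time_s: 30.6
eef_pos: [0.541, 0.0034, 0.1838]
orientation: [[-0.124, -0.992, -0.007], [-0.992, 0.124, -0.001], [0.002, 0.007, -1.0]]
force: [0.2, -0.4, -1.2]
opening: 0.0528
gripper_force: 27.0
```

Run:
```python
from h import *
from go import go
go(.5425,.004,.136,3.018)
S={n:imaging.camera(n) for n in("scene","top")}
for n in S:
    for a,c,b in caps(n,S[n]): print(n,a,b,plane(n,c,.24))
def crop(n,x,y):return cv2.resize(S[n][y:y+100,x:x+100,::-1],(400,400),interpolation=cv2.INTER_CUBIC)
cv2.imwrite("pics/g7.png",np.hstack([crop("top",190,140),crop("scene",220,110)]))
```

```text
t 30.6 pos [0.541  0.0034 0.1838] ya 3.017365133692083 F [ 0.2227 -0.3734 -1.1673] open 0.052765954571672505 tilt [-0.0074 -0.0015] 
 turn -0.0006348663079167594 then shift [-0.0008, -0.0014, 0.0478] | 0.047818686557901224
scene 30 [247 164   5  12] [ 0.5483 -0.0184  0.24  ]
scene 49 [112 169   8   8] [ 0.4936 -0.3658  0.24  ]
scene 218 [275 169  17  16] [0.5854 0.0655 0.24  ]
scene 325 [120 225  21  20] [ 0.6807 -0.3248  0.24  ]
top 306 [366 167  20  19] [ 0.5542 -0.3331  0.24  ]
top 52 [388 221   9   8] [ 0.4234 -0.3719  0.24  ]
```

View pics/g7.png

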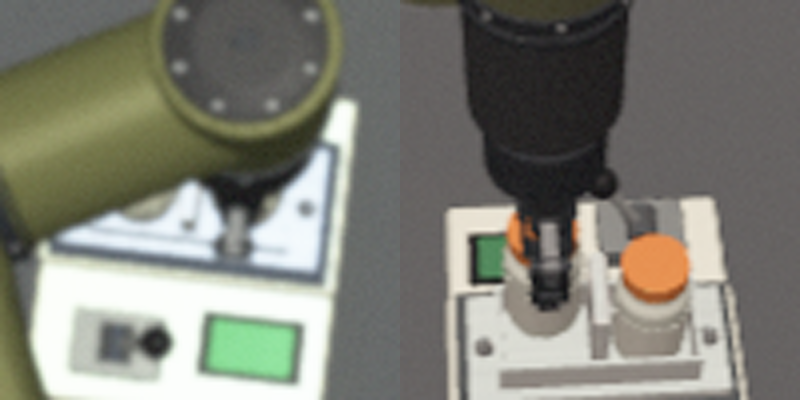

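The first bottle stands upright in its cell. The second hangs upright over the other cell, clear of the blade, so I'll lower it.

>>> arm_command:
  moves:
    - [0.04,[-0.0005,0,0.02],0]
    - [0.04,[0,0,0.015],0]
    - [0.04,[0,0,0.006],0]
    - [0.04,[0,0,0.003],0]
    - [0.04,[0,0,0.0015],0]
    - [0.04,[0,0,0],0]

```text
time_s: 31.45
eef_pos: [0.5431, 0.0047, 0.1428]
orientation: [[-0.123, -0.992, 0.001], [-0.992, 0.123, 0.0], [-0.0, -0.001, -1.0]]
force: [-0.4, 0.1, -0.6]
opening: 0.0529
gripper_force: 27.1
```

>>> arm_command:
  moves:
    - [0.04,[0,0,0.001],0]
    - [0.04,[0,0,0.001],0]
    - [0.04,[0,0,0],0]

```text
time_s: 31.82
eef_pos: [0.5429, 0.0047, 0.1403]
orientation: [[-0.123, -0.992, -0.0], [-0.992, 0.123, 0.0], [-0.0, 0.0, -1.0]]
force: [0.4, -0.5, -1.7]
opening: 0.0531
gripper_force: 27.1
```

>>> arm_command:
  moves:
    - [0.04,[0,0,0.0015],0]
    - [0.04,[0,0,0.0015],0]
    - [0.04,[0,0,0.001],0]
    - [0.04,[0,0,0],0]

```text
time_s: 32.33
eef_pos: [0.5429, 0.0047, 0.1364]
orientation: [[-0.123, -0.992, 0.0], [-0.992, 0.123, 0.0], [-0.0, 0.0, -1.0]]
force: [0.5, -0.1, -1.8]
opening: 0.0531
gripper_force: 27.1
```

>>> arm_command:
  moves:
    - [0.04,[0,0,0.001],0]
    - [0.04,[0,0,0.001],0]
    - [0.04,[0,0,0],0]

```text
time_s: 32.7
eef_pos: [0.543, 0.0046, 0.1362]
orientation: [[-0.123, -0.992, 0.001], [-0.992, 0.123, -0.0], [0.0, -0.001, -1.0]]
force: [-4.6, 1.5, 6.1]
opening: 0.0529
gripper_force: 27.8
```

>>> arm_command:
  moves:
    - [0.05,[0,0,-0.0015],0]
    - [0.056,[0,0,0],0]
    - [0.065,[0,0,0],0]
    - [0.085,[0,0,0],0]
    - [0.085,[0,0,0],0]
    - [0.085,[0,0,-0.03],0]
    - [0.085,[0,0,-0.045],0]
    - [0.085,[0,0,-0.045],0]
    - [0.0,[0,0,0],0]

```text
time_s: 33.83
eef_pos: [0.5443, 0.0046, 0.2606]
orientation: [[-0.123, -0.992, 0.007], [-0.992, 0.123, 0.001], [-0.002, -0.007, -1.0]]
force: [-0.0, -0.2, -0.9]
opening: 0.0694
gripper_force: 0.0
```

Run:
```python
from h import *
from go import go
go(.4292,.0245,.115,3.018)
S=imaging.camera("scene")
for a,c,b in caps("scene",S): print(a,plane("scene",c,.185))
```

```text
t 33.825 pos [0.5443 0.0046 0.2606] ya 3.0179084162185976 F [-0.0374 -0.1848 -0.9485] open 0.06935684380141505 tilt [0.0075 0.0013] 
 turn -9.158378140217138e-05 then shift [-0.0055, 0.1167, 0.1456] | 0.18665200842731125
50 [ 0.4525 -0.3859  0.185 ]
218 [0.5509 0.0766 0.185 ]
186 [0.5448 0.0001 0.185 ]
325 [ 0.6532 -0.342   0.185 ]
```

>>> arm_command:
  moves:
    - [0.0,[-0.001,0.039,0],0]
    - [0.0,[-0.002,0.039,0],0]
    - [0.0,[-0.002,0.039,0],0]
    - [0.0,[0,0,0.045],0]
    - [0.0,[0,0,0.05],0]
    - [0.0,[0,0,0.045],0]
    - [0.0,[0,0,0.005],0]
    - [0.0,[0,0,0],0]

```text
time_s: 34.88
eef_pos: [0.4278, 0.0239, 0.1119]
orientation: [[-0.123, -0.992, 0.001], [-0.992, 0.123, -0.001], [0.0, -0.001, -1.0]]
force: [-0.1, 0.3, 0.9]
opening: -0.0001
gripper_force: 0.0
```

>>> arm_command:
  moves:
    - [0.0,[-0.015,0,0],0]
    - [0.0,[-0.015,0,0],0]
    - [0.0,[-0.015,0,0],0]
    - [0.0,[-0.015,0,0],0]
    - [0.0,[-0.013,0,0],0]
    - [0.0,[-0.01,0,0],0]
    - [0.0,[0,0,0],0]

```text
time_s: 35.75
eef_pos: [0.4376, 0.1072, 0.1106]
orientation: [[-0.122, -0.992, -0.001], [-0.992, 0.122, 0.0], [-0.0, 0.001, -1.0]]
force: [-0.5, 0.0, -0.0]
opening: -0.0002
gripper_force: 0.0
```

>>> arm_command:
  moves:
    - [0.0,[-0.005,0,0],0]
    - [0.0,[-0.004,0,0],0]
    - [0.0,[-0.003,0,0],0]
    - [0.0,[0,0,0],0]

```text
time_s: 36.25
eef_pos: [0.4378, 0.1098, 0.1109]
orientation: [[-0.128, -0.992, -0.005], [-0.992, 0.128, -0.017], [0.018, 0.003, -1.0]]
force: [-1.3, -30.9, 3.8]
opening: 0.0001
gripper_force: 14.6
```

```bash
cat > lev.py <<'E'
from h import *
np.set_printoptions(precision=4,suppress=True)
from go import go
go(.45,.12,.11)
for n,z in(("scene",.133),("top",.133)):
    im=imaging.camera(n);P={k:proj(n,p)[0] for k,p in(("off",(.434,.0655,z)),("on",(.4425,.132,z)))}
    for k,p in P.items():
        x,y=np.round(p).astype(int);print(n,k,p,im[y-5:y+6,x-5:x+6].sum(2).min(),(im[y-5:y+6,x-5:x+6].sum(2)<90).sum())
E
python3 lev.py
```

```text
t 36.25 pos [0.4378 0.1098 0.1109] ya 3.013578355801072 F [ -1.27   -30.853    3.7842] open 0.0001172225173307876 tilt [-0.0053 -0.0173] 
 turn 0 then shift [-0.0116, -0.0108, 0.0009] | 0.015917206264786023
scene off [270.4323 154.7344] 291 0
scene on [292.3499 153.8251] 70 5
top off [228.6031 225.1868] 281 0
top on [205.2357 222.321 ] 183 0
```

The lever is hard against its end stop (31 N), so I'll retreat and verify.

>>> arm_command:
  moves:
    - [0.0,[0.012,0,0],0]
    - [0.0,[0.02,0,0],0]
    - [0.0,[0,0,-0.03],0]
    - [0.0,[0,0,-0.05],0]
    - [0.0,[0,0,-0.05],0]
    - [0.0,[0.05,0,-0.02],0]
    - [0.0,[0.05,0,0],0]
    - [0.0,[0.05,0,0],0]
    - [0.0,[0.05,0,0],0]
    - [0.0,[0,0,0],0]

```text
time_s: 37.6
eef_pos: [0.4097, -0.1147, 0.2613]
orientation: [[-0.128, -0.992, 0.001], [-0.992, 0.128, 0.0], [-0.001, -0.001, -1.0]]
force: [-0.2, -0.1, -0.4]
opening: -0.0003
gripper_force: 0.0
```

```bash
python3 lev.py
python3 - <<'E'
from h import *
np.set_printoptions(precision=4,suppress=True)
C={}
for n in M:
    im=imaging.camera(n);np.save(n+"9.npy",im)
    for a,c,b in caps(n,im): print(n,a,plane(n,c,.19 if n=="top" else .185))
    x,y=proj(n,(.438,.1,.133))[0].astype(int);r=20
    k=(im[y-r:y+r,x-r:x+r].max(2)<50).astype(np.uint8)
    N,l,st,c=cv2.connectedComponentsWithStats(k)
    print([(st[i,4],c[i]+[x-r,y-r],plane(n,c[i]+[x-r,y-r],.133)) for i in range(1,N) if st[i,4]>5])
E
```

```text
t 37.6 pos [ 0.4097 -0.1147  0.2613] ya 3.0131984580905056 F [-0.213  -0.1222 -0.411 ] open -0.0002753411797840748 tilt [0.0012 0.0004] 
 turn 0 then shift [-0.2379, -0.0099, 0.1513] | 0.28214377541924973
scene off [270.4323 154.7344] 294 0
scene on [292.3499 153.8251] 63 10
top off [228.6031 225.1868] 223 0
top on [205.2357 222.321 ] 229 0
scene 49 [ 0.4524 -0.3861  0.185 ]
scene 217 [0.551  0.0767 0.185 ]
scene 222 [0.5413 0.0014 0.185 ]
scene 325 [ 0.6532 -0.342   0.185 ]
[(np.int32(40), array([291.825, 154.675]), array([0.4454, 0.1297, 0.133 ]))]
top 306 [ 0.5632 -0.3465  0.19  ]
top 205 [0.5497 0.0773 0.19  ]
top 198 [0.5392 0.0031 0.19  ]
top 52 [ 0.4272 -0.387   0.19  ]
[]
```

```bash
python3 -c "
from rig import job
print(job.job_done())"
```

```text
the job is handed in; nothing more can be done
None
```

I handed the job in at about 38 s: the carrier is flush on the shaker pins, both medium bottles stand in its cells, and the switch lever is over to its stop. The last camera check showed the bottles within about 2 mm of the cell centres; the judge's verdict was not returned.

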